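# Turn the menu binder's top leaf and lower the page keeper

## Robot

A 6-joint arm with a two-finger parallel gripper is mounted at the origin on a cart in front of the work surface, level with it; the furniture and walls round the work are solid. World frame = base frame: x ahead of the robot, y to its left, z up, the work surface at z = 0. Lengths are in m, angles in rad, forces in N, time in s.
With the tool pointing down it reaches from about 0.375 to 0.975 m from the base axis. Payload 3.8 kg.
Tool frame: the origin (TCP) lies at the very end of the fingers, on their centre line; the grasp point (between the pads) lies 19 mm behind it; z points along the fingers, y is the line along which they close (so a half turn about z gives the same grasp; the last joint's range is limited). The gripper opens to 85 mm and grips with 20 to 120 N. Pads are 22 mm wide; open, the fingers measure 114 mm over their backs; the gripper's body (76 mm by 85 mm) begins 54 mm behind the grasp point. The pads swing forward as they close: fully open they stand 13 mm farther back than shut.
Start: joints at [-1.342, 0.264, 1.604, -0, 1.274, -0.037], TCP at [0.177, -0.651, 0.231] pointing down, gripper open.
Joint ranges: [-2.63, 2.63], [-0.94, 2.18], [0.31, 2.57], [-1.31, 4.45], [0, 2.66], [-2.55, 2.55]. Speed limits (rad/s): [2.57, 2.57, 3.14, 3.14, 3.14, 3.14].

## Interface

Orientations are given as a rotation vector (axis times angle).
In Python, from workcell import bot gives the robot as it stands. The module is installed in compiled form; this text tells all that it offers.
- The arm moves only by the shell command python3 -m jog 'ROWS' [OPENING] [FORCE]. ROWS is a JSON list of rows, 1 to 5 of them, each an object with the fields dx, dy, dz (the shift in shares of the most that a row can go, 1 being 62.5 mm), yaw (a turn about the tool's z in units of 0.25 rad); a field left out counts as zero; each row shifts and turns the commanded pose from where the row before left it, along the tool's axes as they then stand; what a row does not reach is not made up. A row lasts 1/8 s, in which the tool goes at most 0.0625 m and 0.188 rad, less where a joint would pass 70% of its speed; a pose out of reach is approached as far as the arm can. OPENING is the opening from 0.0 (shut) to 1.0 (fully open), set as the command begins (- or left out keeps the last). The fingers move at their own pace and stop on an object; FORCE is the grip in N (left out, the last holds). Time passes only in rows, so rows that do not move let the fingers close. It prints the time, the measured TCP pose, the force, the opening and the grip force at its end. Input that does not fit is refused with a message, and nothing moves.
- bot.read_state(): the state, without advancing time (a new reading comes with each control period).
- bot.read_camera(name): name is "side" or "top" or "wrist"; returns the picture (480x640x3 uint8, red, green, blue); there is no depth.
- bot.camera_info(name): a dict with "intrinsics" (3x3 intrinsics, pixels), "extrinsics" (4x4, takes a point from camera to world coordinates). Camera axes: x right, y down, z forward; pixel columns grow to the right and rows downward; lengths in m; the calibration is good to about 2 mm. A picture is of the moment at which its call begins: read the wrist's pose just before it. camera_info takes no time and is no camera call; for the wrist camera it gives the pose at the moment of the call.
- bot.finish_job(): hands the job in; it is judged then, once.
Trained networks look in the newest picture that a camera, given by its name, has taken for a name from the list of things; names that differ only in an ending like _2 or _b are one class to them, and where a whole thing is asked for, a point or a joint stands for the part that bears it (a point fixed in the world has none). Each returns a list of dicts, best first, with "conf" (0 to 1); they miss things now and then, are a little off and sometimes report something else, mostly with a low value. They report only what shows in the picture. A call takes as long as a camera call.
- bot.search_frame(camera, thing): "box" ([left, top, right, bottom] in pixels, round what is visible of it).
- bot.regions_of(camera, thing): "pixels" (480x640 bool, what is visible of it) and "box" ([left, top, right, bottom] in pixels, round what is visible of it).
- bot.spot_point(camera, thing): "pixel" ([row, column] in pixels: a listed point, or the origin of a listed thing).
The state is a dict: "time": time; "q": joint angles; "joint_vel": joint speeds; "joint_torque": joint torques, N m; "tool_pos": TCP position; "tcp_rot": TCP orientation; "wrist_force": force on the tool from outside, world axes, zero at the start; "torque": the same for the moment, N m; "width": opening from 0.0 (shut) to 1.0 (fully open); "grip_force": force on a finger pad.
Only numpy, scipy, OpenCV 4.12 (cv2) and the standard library are available. Lean on these libraries where they do the work, as an engineer would, in place of code of your own. Each camera call takes 0.05 s, during which the arm holds its last target. There are 200 camera calls.

## Task

Turn the top leaf of the open ring binder's right-hand pile over the rings, on its own, so that it lies flat on the left-hand pile with its other face showing, guiding it all the way down instead of letting it fall. Only then bring the sprung page keeper that stands up behind the left-hand pile down onto the turned leaf, easing it down slowly instead of letting it snap shut. Leave the next leaf of the right-hand pile, and everything else on the counter, as it is.

Things in the scene. Friction and masses are not known exactly. Their poses are not given: they have to be found in the camera images.
- binder: Ring binder lying open, fixed to the counter: two black covers, 152 mm long, reaching 118 mm either side of three steel rings; a white pile of leaves on each. Origin on the counter under the middle of the ring axis. z up; x along the ring axis, away from the robot; +y to the left-hand pile, -y to the right-hand pile. The left pile is 21 mm high (fixed tab at x = 58).
- ring_axis (a point): Middle of the ring axis, at binder (0, 0, 24) mm; the leaves turn about the line through it along binder x. The rings are half circles of 17 mm outer radius about it, at x = -45, 0 and 45 mm.
- top_leaf (a joint): Turn of the right-hand pile's top leaf about the ring axis: 0 lying on the right, 1.57 upright, 3.14 flat on the left-hand pile (stop). Stiff white board, 140 mm along the axis, 4 mm thick, from 9 to 112 mm from the axis, about 70 g; swings almost freely and falls if let go off the flat. First face a ruled list, other face two meal-tray pictures.
- top_tab (a point): Middle of the round cross pin on the top leaf's tab (the tab nearer the robot): binder (-40, -135, 24) mm at joint 0, (-40, 135, 24) mm at 3.14. The pin, 9 mm thick, 20 mm long along binder x, ends flat, pivots between fingers that pinch its two ends. The tab, 12 mm wide, 5 mm thick, juts out of the leaf's edge (112 mm from the axis) to 140 mm, over bare counter. Axes turn with the leaf.
- under_leaf (a joint): Turn of the next leaf of the right-hand pile, directly under the top leaf, alike in size, 5.5 mm lower: 0 lying on the right. It is to stay there.
- under_tab (a point): Point on the under leaf's tab, like top_tab but at binder (22, -135, 18.5) mm: the tab farther from the robot.
- keeper (a joint): Angle of the page keeper, a sprung steel arm, 120 g, hinged at the far edge of the left-hand cover: 0 shut (arm level along binder -x, foot on the turned leaf), 1.57 upright, 2.1 open stop, leaning away. It starts at 1.95 to 2.1 and stays there; pulled forward of about 1.65 its spring and weight snap it shut unless held (under 2 N at the grip).
- keeper_hinge (a point): Middle of the keeper's hinge, at binder (86, 68, 42) mm; the hinge axis is parallel to binder y.
- keeper_grip (a point): Middle of the black round cross grip at the keeper's free end, 100 mm from the hinge; at binder (-14, 68, 42) mm when shut. The grip is 13 mm thick, 20 mm long along binder y, ends flat, and pivots between fingers that pinch its two ends; the arm is 12 mm wide. A 10 mm round foot, under it when shut, reaches 16 mm from the point. Axes turn with the arm; binder's when shut.
- marker_1: Bystander: white marker with green cap, 135 mm long, near edge of the counter; origin at the centre of its underside. Leave it where it is.
- order_pad: Bystander: spiral order pad 130x94x13 mm, front left; origin at the centre of its underside. Leave it where it is.
- card_pack: Bystander: flat grey card tin 40x58x14 mm, behind the binder; origin at the centre of its underside. Leave it where it is.
- card_wallet: Bystander: black card wallet 70x100x14 mm, behind the binder; origin at the centre of its underside. Leave it where it is.
- tape_grey: Bystander: roll of grey tape, 82 mm across, 30 mm high; origin at the centre of its underside. Leave it where it is.
- tape_printed: Bystander: roll of printed tape, 88 mm across, 24 mm high; origin at the centre of its underside. Leave it where it is.
- wet_wipes: Bystander: green pack of wet wipes 69x159x37 mm; origin at the centre of its underside. Leave it where it is.

How it is judged:
On the way, in this order (a step that is already met when the one before it is completed fails the run):
1. the top leaf lies flat on the left-hand pile while the keeper still stands open (value of joint top_leaf above 3.04 rad and value of joint keeper above 1.5 rad), for 0.2 s.
2. the keeper is shut on the turned leaf (value of joint keeper below 0.08 rad and value of joint top_leaf above 3.04 rad), for 0.2 s.
At the end, for the whole second after the job is handed in: The top leaf lies flat on the left-hand pile (joint over 3.04 rad), the keeper is shut on it (under 0.08 rad), the under leaf lies on the right-hand pile (under 0.1 rad) (all of step 2 and value of joint under_leaf below 0.1 rad); the robot touches nothing.
It fails at once if the top leaf is let fall or flung (over 4 rad/s) (velocity of joint top_leaf above 4 rad/s or velocity of joint top_leaf below -4 rad/s).
It fails at once if the keeper snaps shut (over 4 rad/s) (velocity of joint keeper below -4 rad/s).
It fails at once if the under leaf is lifted off the right-hand pile (value of joint under_leaf above 0.3 rad).
It fails at once if something else on the counter is shifted by more than 30 mm (distance of any of marker_1, order_pad, card_pack, card_wallet, tape_grey, tape_printed, wet_wipes from where it was at the start of the episode above 0.03 m).
It also fails if it takes over 61 s, if anything falls off the work surface, if the arm or the gripper's body presses on something with over 40 N, if the wrist force passes 120 N, or if a joint passes its speed limit or range.

## Working session

There is one attempt and no reset: what is moved stays moved. The work goes in short steps, Python scripts to look and compute and a shell command to move; the robot and the scene stay as the last step left them, time stands still between calls to the robot, and variables do not carry over. Pictures are saved under pics/ and viewed, at most 10 in all, crops included, and the job is handed in when it is done.

```bash
mkdir -p pics
cat > h.py <<'E'
import numpy as np, cv2
from workcell import bot
from scipy.spatial.transform import Rotation as R
def ray(cam,px):
    i=bot.camera_info(cam);K=np.array(i["intrinsics"]);T=np.array(i["extrinsics"])
    d=T[:3,:3]@np.linalg.solve(K,[px[1],px[0],1]);return T[:3,3],d/np.linalg.norm(d)
def atz(cam,px,z):
    o,d=ray(cam,px);return o+d*(z-o[2])/d[2]
def tri(rays):
    A=sum(np.eye(3)-np.outer(d,d) for o,d in rays);b=sum((np.eye(3)-np.outer(d,d))@o for o,d in rays)
    p=np.linalg.solve(A,b);return p,[np.linalg.norm(np.cross(p-o,d)) for o,d in rays]
def proj(cam,p):
    i=bot.camera_info(cam);K=np.array(i["intrinsics"]);T=np.linalg.inv(np.array(i["extrinsics"]))
    c=K@(T[:3,:3]@p+T[:3,3]);return c[:2]/c[2]
def shot(cam,name):
    im=bot.read_camera(cam);cv2.imwrite(f"pics/{name}.png",im[:,:,::-1]);return im
E
python3 - <<'E'
from h import *
np.set_printoptions(precision=4,suppress=True)
Z=dict(binder=0,ring_axis=.024,top_tab=.024,under_tab=.0185,keeper_hinge=.042,keeper_grip=None)
for c in("top","side"): shot(c,c+"0")
for t,z in Z.items():
    rs=[]
    for c in("top","side"):
        d=bot.spot_point(c,t)
        for k in d[:2]:
            print(t,c,k["pixel"],round(k["conf"],2),atz(c,k["pixel"],z) if z is not None else "")
        if d: rs.append(ray(c,d[0]["pixel"]))
    if len(rs)==2: print("  tri",*tri(rs))
s=bot.read_state();print(s["time"],s["tool_pos"],s["tcp_rot"],R.from_rotvec(s["tcp_rot"]).as_matrix())
E
```

```text
binder top [243.3, 424.1] 0.74 [ 0.5408 -0.2295  0.    ]
binder side [198.7, 346.4] 0.83 [ 0.5409 -0.2223  0.    ]
binder side [195.9, 312.4] 0.3 [ 0.6347 -0.2059  0.    ]
  tri [ 0.5421 -0.2302 -0.0044] [np.float64(0.0009305830645604579), np.float64(0.0009305830645604309)]
ring_axis top [240.2, 422.6] 0.59 [ 0.5469 -0.2204  0.024 ]
ring_axis top [166.0, 447.7] 0.16 [ 0.7545 -0.2951  0.024 ]
ring_axis side [197.9, 350.3] 0.75 [ 0.5206 -0.1879  0.024 ]
  tri [ 0.5405 -0.2272  0.0011] [np.float64(0.00904230684076009), np.float64(0.009042306840760109)]
top_tab top [215.2, 395.5] 0.57 [ 0.6163 -0.1472  0.024 ]
top_tab top [241.7, 475.0] 0.55 [ 0.5424 -0.3642  0.024 ]
top_tab side [168.9, 365.3] 0.73 [ 0.5285 -0.373   0.024 ]
  tri [ 0.5347 -0.1377  0.1444] [np.float64(0.06199743174033381), np.float64(0.06199743174033387)]
under_tab top [323.3, 421.1] 0.74 [ 0.3214 -0.2124  0.0185]
under_tab top [224.2, 465.0] 0.49 [ 0.5917 -0.3399  0.0185]
under_tab side [170.1, 366.2] 0.75 [ 0.5266 -0.3771  0.0185]
under_tab side [171.3, 344.0] 0.4 [ 0.5859 -0.3474  0.0185]
  tri [ 0.4008 -0.1626  0.1463] [np.float64(0.07303786248161717), np.float64(0.0730378624816172)]
keeper_hinge top [217.3, 395.1] 0.97 [ 0.6076 -0.1432  0.042 ]
keeper_hinge side [195.5, 313.0] 0.8 [ 0.6086 -0.1356  0.042 ]
keeper_hinge side [317.7, 389.2] 0.58 [0.3053 0.2845 0.042 ]
  tri [ 0.6098 -0.1435  0.0375] [np.float64(0.0015244860926512242), np.float64(0.0015244860926512242)]
keeper_grip top [168.6, 450.8] 0.71 
keeper_grip top [194.6, 391.0] 0.54 
keeper_grip side [280.9, 296.8] 0.73 
keeper_grip side [165.5, 297.1] 0.51 
  tri [ 0.8363 -0.4606 -0.5064] [np.float64(0.05292805464871821), np.float64(0.0529280546487183)]
0.7 [ 0.1773 -0.6513  0.2313] [3.1138 0.4163 0.    ] [[ 0.9649  0.2627  0.    ]
 [ 0.2627 -0.9649 -0.0001]
 [ 0.      0.0001 -1.    ]]
```

View pics/top0.png

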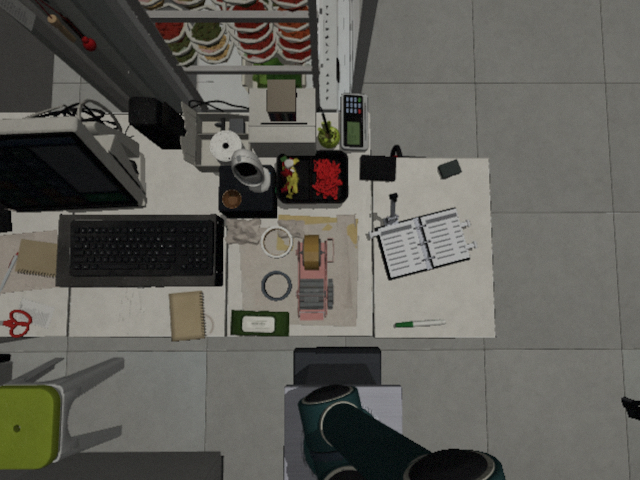

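View pics/side0.png

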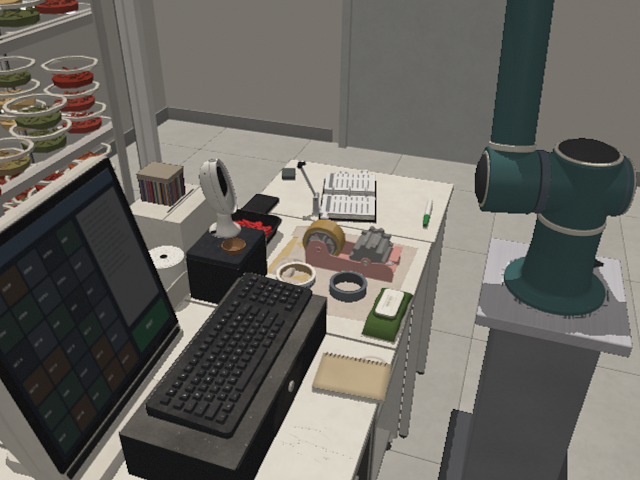

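The top picture shows the binder around (424,243). Its near tab is at about (475,241) and the far tab at about (467,222). The keeper stands from (390,218) to (393,197). In the side picture the keeper leans back at (300,165)–(313,195). I'll move the wrist camera over the binder to measure it more closely.

The rows are not in the units I measure in: shifts go in shares of 62.5 mm and turns go in units of 0.25 rad. I convert before sending: 0.04 m is 0.64, -0.028 m is -0.448.

```bash
python3 -m jog '[{"dx": 0.64,"dy": -0.448,"dz": -0.32},{"dx": 0.64,"dy": -0.448,"dz": -0.32},{"dx": 0.64,"dy": -0.448,"dz": -0.32},{"dx": 0.64,"dy": -0.448,"dz": -0.32},{"dx": 0.64,"dy": -0.448,"dz": -0.32}]' && python3 -m jog '[{"dx": 0.48,"dy": -0.448},{"dx": 0.48,"dy": -0.448},{"dx": 0.48,"dy": -0.448},{"dx": 0.48,"dy": -0.448},{}]'
python3 - <<'E'
from h import *
np.set_printoptions(precision=4,suppress=True)
shot("wrist","w0"); i=bot.camera_info("wrist");print(np.array(i["extrinsics"]),i["intrinsics"])
Z=dict(binder=0,ring_axis=.024,top_tab=.024,under_tab=.0185,keeper_hinge=.042,keeper_grip=.133)
for t,z in Z.items():
    for k in bot.spot_point("wrist",t)[:2]: print(t,k["pixel"],round(k["conf"],2),atz("wrist",k["pixel"],z))
E
```

```text
time: 1.32
tool_pos: [0.3344, -0.4624, 0.3321]
tcp_rot: [3.113, 0.416, 0.001]
wrist_force: [0.6, 0.0, -0.3]
width: 1.0
grip_force: 0.0
time: 1.95
tool_pos: [0.421, -0.322, 0.3316]
tcp_rot: [-3.113, -0.422, -0.001]
wrist_force: [-0.6, -0.6, -0.3]
width: 1.0
grip_force: 0.0
[[ 0.2645 -0.9305 -0.2532  0.4833]
 [-0.9644 -0.255  -0.0702 -0.3049]
 [ 0.0008  0.2628 -0.9649  0.4736]
 [ 0.      0.      0.      1.    ]] [[376.1862   0.     316.1259]
 [  0.     376.1862 240.095 ]
 [  0.       0.       1.    ]]
binder [71.0, 258.9] 0.85 [ 0.5374 -0.2223  0.    ]
ring_axis [70.5, 257.3] 0.94 [ 0.5345 -0.2253  0.024 ]
ring_axis [111.8, 378.0] 0.18 [ 0.5282 -0.3669  0.024 ]
top_tab [109.5, 376.8] 0.87 [ 0.53   -0.3651  0.024 ]
under_tab [52.9, 382.0] 0.71 [ 0.5884 -0.3537  0.0185]
```

View pics/w0.png

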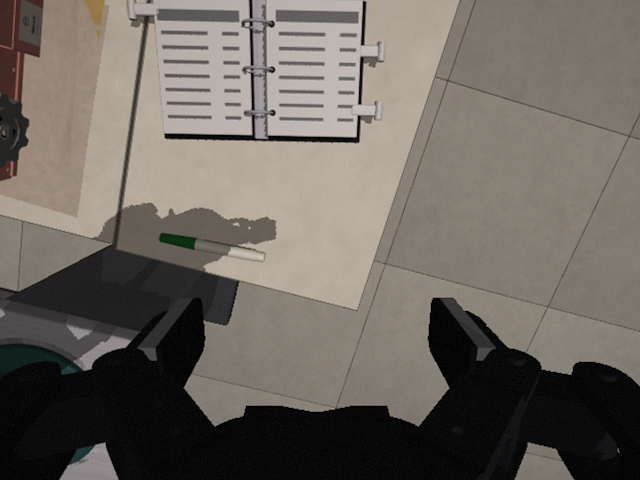

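The wrist picture shows the near (top) tab's pin at about (378,110) and the far tab at (382,52). The keeper's base is at (145,8), and the marker is at (212,247). Next I'll go above the top tab and turn the fingers so they close along binder x.

To row units: 0.036 m is 0.576, 0.019 m is 0.304.

```bash
python3 -m jog '[{"dx": 0.304,"dy": 0.224,"dz": 0.576},{"dx": 0.304,"dy": 0.224,"dz": 0.576},{"dx": 0.304,"dy": 0.224,"dz": 0.576},{"dx": 0.304,"dy": 0.224,"dz": 0.576},{"dx": 0.304,"dy": 0.224,"dz": 0.576}]' >/dev/null && python3 -m jog '[{"yaw": 0.628},{"yaw": 0.628},{"yaw": 0.628},{"yaw": 0.628},{"yaw": 0.628}]' >/dev/null&& python3 -m jog '[{"yaw": 0.628},{"yaw": 0.628},{"yaw": 0.628},{"yaw": 0.628},{"yaw": 0.628}]'; python3 -m jog '[{},{}]';  python3 - <<'E'
from h import *
np.set_printoptions(precision=4,suppress=True)
s=bot.read_state();print(s["q"],s["time"],np.degrees(np.arctan2(*R.from_rotvec(s["tcp_rot"]).as_matrix()[[1,0],0])))
shot("wrist","w1"); 
Z=dict(binder=0,ring_axis=.024,top_tab=.024,under_tab=.0185,keeper_hinge=.042,keeper_grip=.133)
for t,z in Z.items():
    for k in bot.spot_point("wrist",t)[:2]: print(t,k["pixel"],round(k["conf"],2),atz("wrist",k["pixel"],z))
E
```

```text
time: 4.18
tool_pos: [0.5294, -0.3676, 0.1511]
tcp_rot: [2.491, -1.915, -0.0]
wrist_force: [0.1, 0.3, -0.1]
width: 0.998
grip_force: 0.0
time: 4.42
tool_pos: [0.5296, -0.3671, 0.1511]
tcp_rot: [2.499, -1.904, -0.0]
wrist_force: [-0.3, 0.3, 0.5]
width: 0.997
grip_force: 0.0
[-0.6447  0.2659  1.7538 -0.      1.1221  2.2284] 4.425 -74.6177656651417
binder [371.6, 265.7] 0.87 [ 0.5365 -0.2238  0.    ]
ring_axis [390.0, 260.0] 0.57 [ 0.5379 -0.2223  0.024 ]
top_tab [234.7, 311.4] 0.57 [ 0.5314 -0.3624  0.024 ]
under_tab [229.5, 228.1] 0.79 [ 0.5926 -0.3484  0.0185]
```

View pics/w1.png

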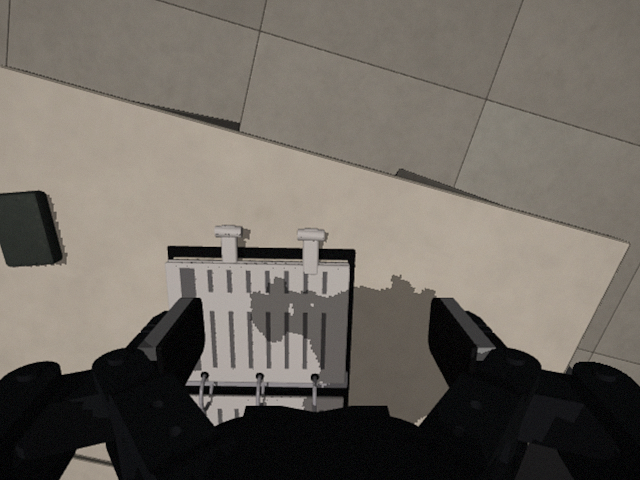

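The last joint would run out of range on the left side in this orientation (q6 would need about 2.65). I'll turn a half turn back, then measure again.

To row units: -0.183 rad is -0.732.

```bash
for i in 1 2 3; do :; done; python3 -m jog '[{"yaw": -0.732},{"yaw": -0.732},{"yaw": -0.732},{"yaw": -0.732},{"yaw": -0.732}]' >/dev/null; python3 -m jog '[{"yaw": -0.732},{"yaw": -0.732},{"yaw": -0.732},{"yaw": -0.732},{"yaw": -0.732}]' >/dev/null; python3 -m jog '[{"yaw": -0.732},{"yaw": -0.732},{"yaw": -0.732},{"yaw": -0.732},{"yaw": -0.732}]' >/dev/null;python3 -m jog '[{"yaw": -0.732},{"yaw": -0.732},{},{}]' ;  python3 - <<'E'
from h import *
np.set_printoptions(precision=4,suppress=True)
s=bot.read_state();print(s["q"],s["time"],np.degrees(np.arctan2(*R.from_rotvec(s["tcp_rot"]).as_matrix()[[1,0],0])))
shot("wrist","w2"); 
Z=dict(binder=0,ring_axis=.024,top_tab=.024,under_tab=.0185)
for t,z in Z.items():
    for k in bot.spot_point("wrist",t)[:2]: print(t,k["pixel"],round(k["conf"],2),atz("wrist",k["pixel"],z))
E
```

```text
time: 7.15
tool_pos: [0.5299, -0.3666, 0.1513]
tcp_rot: [-1.948, -2.465, 0.0]
wrist_force: [0.0, 0.7, 0.2]
width: 1.001
grip_force: 0.0
[-0.6439  0.2656  1.754  -0.      1.1221 -0.8771] 7.15 103.36502747267677
binder [29.3, 376.4] 0.86 [ 0.5376 -0.2203  0.    ]
binder [22.6, 381.0] 0.21 [ 0.5396 -0.2155  0.    ]
ring_axis [20.7, 379.4] 0.62 [ 0.5361 -0.2217  0.024 ]
top_tab [226.0, 320.3] 0.6 [ 0.5309 -0.3616  0.024 ]
under_tab [225.0, 406.0] 0.89 [ 0.5935 -0.3472  0.0185]
```

View pics/w2.png

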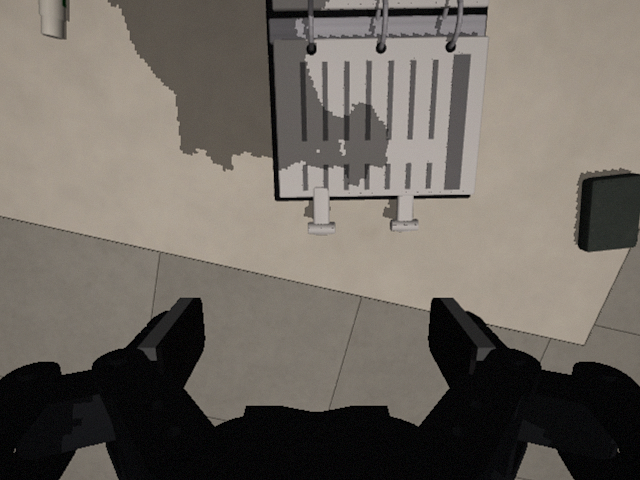

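The top pin is centred at about (321,228) and the under tab's pin at about (404,226); the measured pin is at (0.531, -0.362). I'll half-close the fingers so they clear the under tab, then descend most of the way and check.

To row units: 0.03 m is 0.48, 0.025 m is 0.4, -0.012 rad is -0.048.

```bash
python3 -m jog '[{"dx": 0.0672,"dy": 0.0352,"yaw": -0.048},{"dz": 0.48},{"dz": 0.48},{"dz": 0.48},{"dz": 0.4}]' 0.45 >/dev/null; python3 -m jog '[{},{}]';  python3 - <<'E'
from h import *
np.set_printoptions(precision=4,suppress=True)
im=shot("wrist","w3"); cv2.imwrite("pics/w3c.png",im[180:480,160:520,::-1])
for k in bot.spot_point("wrist","top_tab")[:2]: print(k["pixel"],round(k["conf"],2),atz("wrist",k["pixel"],.024))
s=bot.read_state();M=R.from_rotvec(s["tcp_rot"]).as_matrix();print(np.degrees(np.arctan2(M[1,0],M[0,0])))
print(proj("wrist",np.array([s["tool_pos"][0],s["tool_pos"][1],.024])))
E
```

```text
time: 8.28
tool_pos: [0.5317, -0.3624, 0.0372]
tcp_rot: [1.929, 2.478, 0.0]
wrist_force: [0.2, -1.3, 1.1]
width: 0.45
grip_force: 0.0
[297.0, 319.7] 0.96 [ 0.5333 -0.3643  0.024 ]
104.21203639941263
[318.3079 293.6557]
```

View pics/w3c.png

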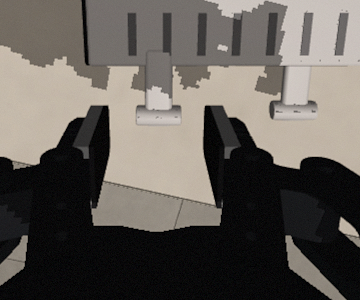

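The pin is centred between the fingers at (318,295) in the full picture, where the prediction was (318,294). I'll descend and pinch it.

To row units: 0.015 m is 0.24.

```bash
python3 -m jog '[{"dz": 0.24},{"dz": 0.24},{}]'; python3 -m jog '[{},{},{},{}]' 0 30;  python3 - <<'E'
from h import *
im=shot("wrist","w4"); cv2.imwrite("pics/w4c.png",im[180:480,160:520,::-1])
E
```

```text
time: 8.75
tool_pos: [0.5293, -0.3608, 0.0037]
tcp_rot: [-1.927, -2.475, 0.0]
wrist_force: [0.8, 0.6, -1.0]
width: 0.452
grip_force: 0.0
time: 9.25
tool_pos: [0.5323, -0.3615, 0.0068]
tcp_rot: [1.929, 2.478, 0.002]
wrist_force: [3.3, 3.7, -0.3]
width: 0.222
grip_force: 29.3
```

View pics/w4c.png

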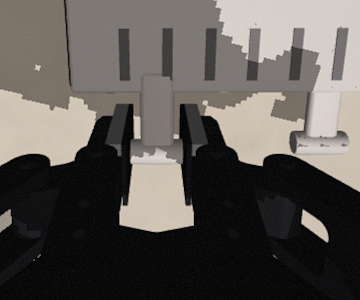

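The pin is held: the pads are on its ends at crop (130–187,150) and the opening is 19 mm. The under tab is free at (318,142). I'll start the arc in 9° rows.

To row units: -0.0211 m is -0.3376, -0.0206 m is -0.3296.

```bash
python3 -m jog '[{"dx": 0.0272,"dz": -0.3376},{"dx": 0.08,"dz": -0.3296},{"dx": 0.1296,"dz": -0.3136},{"dx": 0.1776,"dz": -0.2896},{"dx": 0.2208,"dz": -0.2576}]'; python3 -m jog '[{},{}]'
python3 - <<'E'
from h import *
print(bot.read_state()["wrist_force"]); im=shot("side","s5"); cv2.imwrite("pics/s5c.png",cv2.resize(im[120:260,250:480,::-1],None,fx=3,fy=3))
E
```

```text
time: 9.93
tool_pos: [0.5224, -0.3229, 0.1028]
tcp_rot: [1.929, 2.477, 0.002]
wrist_force: [5.2, 4.1, -4.5]
width: 0.219
grip_force: 29.4
time: 10.18
tool_pos: [0.5225, -0.3233, 0.1025]
tcp_rot: [1.928, 2.477, 0.002]
wrist_force: [6.0, 2.4, -2.4]
width: 0.223
grip_force: 30.1
[ 6.01835166  2.43011999 -2.37785131]
```

View pics/s5c.png

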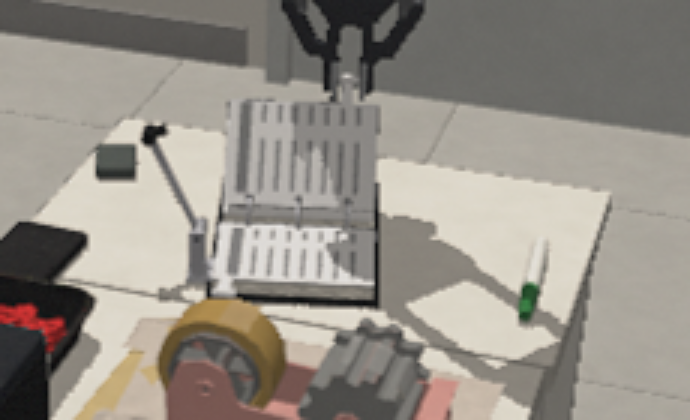

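The top leaf is held up at about 45°, its tab in the fingers at crop (347,88), and forces are small. The keeper stands from (198,270) to (153,133). Continuing the arc to the left pile.

```bash
python3 -m jog '[{"dx": 0.2576,"dz": -0.2208},{"dx": 0.2896,"dz": -0.1776},{"dx": 0.3136,"dz": -0.1296},{"dx": 0.3296,"dz": -0.08},{"dx": 0.3376,"dz": -0.0272}]'; python3 -m jog '[{"dx": 0.3376,"dz": 0.0272},{"dx": 0.3296,"dz": 0.08},{"dx": 0.3136,"dz": 0.1296},{"dx": 0.2896,"dz": 0.1776},{"dx": 0.2576,"dz": 0.2208}]'; python3 -m jog '[{},{}]'
```

```text
time: 10.85
tool_pos: [0.499, -0.231, 0.1424]
tcp_rot: [1.928, 2.476, 0.001]
wrist_force: [6.0, 0.5, -5.3]
width: 0.221
grip_force: 29.5
time: 11.48
tool_pos: [0.475, -0.1372, 0.1017]
tcp_rot: [1.928, 2.478, 0.002]
wrist_force: [6.8, 0.3, 0.2]
width: 0.216
grip_force: 30.3
time: 11.72
tool_pos: [0.4749, -0.1371, 0.1016]
tcp_rot: [1.929, 2.479, 0.002]
wrist_force: [5.4, 4.1, 3.4]
width: 0.222
grip_force: 30.6
```

```bash
python3 -m jog '[{"dx": 0.2208,"dz": 0.2576},{"dx": 0.1776,"dz": 0.2896},{"dx": 0.1296,"dz": 0.3136},{"dx": 0.08,"dz": 0.3296},{"dx": 0.0144,"dz": 0.1696}]'; python3 -m jog '[{"dx": 0.0128,"dz": 0.168},{},{}]';  python3 - <<'E'
from h import *
for t in("side","wrist"):
  im=shot(t,t+"6")
im=cv2.imread("pics/side6.png");w=cv2.imread("pics/wrist6.png")
a=cv2.resize(im[120:260,250:450],None,fx=2,fy=2);b=cv2.resize(w,(373,280));cv2.imwrite("pics/c6.png",np.hstack([a,b]))
E
```

```text
time: 12.35
tool_pos: [0.4654, -0.0996, 0.0158]
tcp_rot: [1.929, 2.479, 0.002]
wrist_force: [6.0, 3.7, 1.2]
width: 0.222
grip_force: 30.9
time: 12.72
tool_pos: [0.4653, -0.0992, 0.006]
tcp_rot: [1.929, 2.478, 0.002]
wrist_force: [5.2, 4.6, 0.6]
width: 0.217
grip_force: 30.9
```

View pics/c6.png

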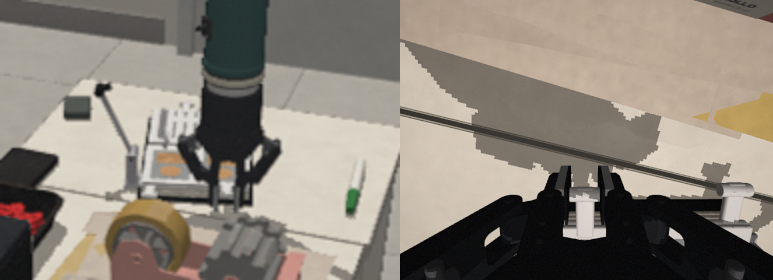

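The leaf now lies on the left pile with its picture face showing; the left crop shows the tray pictures at (170,160). Its pin is at the resting height in the fingers (right crop, (585,193)). I'll release, rise, and go look at the keeper.

```bash
python3 -m jog '[{},{},{}]' 0.4 ; python3 -m jog '[{"dz": -0.48},{"dz": -0.8},{"dz": -0.88},{"dz": -0.88},{"dz": -0.88}]' >/dev/null;  python3 -m jog '[{"dx": -0.3568,"dy": 0.6928},{"dx": -0.3568,"dy": 0.6928},{"dx": -0.3568,"dy": 0.6928},{"yaw": 0.696},{"yaw": 0.696}]' 0.8 >/dev/null;  python3 -m jog '[{"yaw": 0.696},{"yaw": 0.696},{"yaw": 0.696},{"yaw": 0.696},{"yaw": 0.696}]' >/dev/null; python3 -m jog '[{"yaw": 0.696},{"yaw": 0.696},{},{}]'
python3 - <<'E'
from h import *
np.set_printoptions(precision=4,suppress=True)
s=bot.read_state();M=R.from_rotvec(s["tcp_rot"]).as_matrix();print(s["q"],np.degrees(np.arctan2(M[1,0],M[0,0])))
shot("wrist","w7");shot("top","top7");shot("side","side7")
o=np.array([.5373,-.2208]);a=np.radians(14.15);B=lambda p:(lambda d:[d[0]*np.cos(a)+d[1]*np.sin(a),-d[0]*np.sin(a)+d[1]*np.cos(a),p[2]])(p[:2]-o)
rs=[]
for c in("wrist","side"):
  for t,z in dict(keeper_grip=.132,keeper_hinge=.042,top_tab=.024,ring_axis=.024,under_tab=.0185).items():
    for k in bot.spot_point(c,t)[:2]: 
        p=atz(c,k["pixel"],z);print(c,t,k["pixel"],round(k["conf"],2),p,np.array(B(p)))
E
```

```text
time: 13.2
tool_pos: [0.4632, -0.0997, 0.0055]
tcp_rot: [-1.928, -2.477, 0.002]
wrist_force: [0.1, -0.5, -0.1]
width: 0.4
grip_force: 0.0
time: 15.58
tool_pos: [0.6067, -0.1329, 0.2509]
tcp_rot: [-3.116, -0.4, 0.001]
wrist_force: [0.2, 0.8, -0.5]
width: 0.8
grip_force: 0.0
[-0.2557  0.1521  1.7014 -0.0001  1.2889  1.0596] 14.641994245519918
wrist keeper_grip [176.0, 323.6] 0.92 [ 0.6468 -0.1269  0.132 ] [0.1291 0.0643 0.132 ]
wrist keeper_hinge [213.9, 318.2] 0.68 [ 0.603 -0.135  0.042] [0.0847 0.0672 0.042 ]
wrist top_tab [319.9, 258.7] 0.57 [ 0.4708 -0.103   0.024 ] [-0.0357  0.1305  0.024 ]
wrist ring_axis [292.2, 383.1] 0.93 [ 0.5353 -0.2236  0.024 ] [-0.0027 -0.0022  0.024 ]
wrist under_tab [269.4, 514.5] 0.76 [ 0.5927 -0.3518  0.0185] [ 0.0217 -0.1406  0.0185]
side keeper_grip [164.5, 300.8] 0.61 [ 0.6386 -0.1254  0.132 ] [0.1216 0.0677 0.132 ]
side keeper_grip [204.9, 260.8] 0.33 [0.6513 0.103  0.132 ] [0.1897 0.2861 0.132 ]
side keeper_hinge [197.4, 316.0] 0.7 [ 0.5978 -0.1284  0.042 ] [0.0812 0.0748 0.042 ]
side top_tab [217.2, 362.9] 0.9 [ 0.4619 -0.1006  0.024 ] [-0.0437  0.135   0.024 ]
side ring_axis [196.8, 347.3] 0.7 [ 0.5299 -0.1911  0.024 ] [0.0001 0.0306 0.024 ]
side under_tab [168.0, 343.8] 0.55 [ 0.5928 -0.3683  0.0185] [ 0.0178 -0.1566  0.0185]
```

View pics/w7.png

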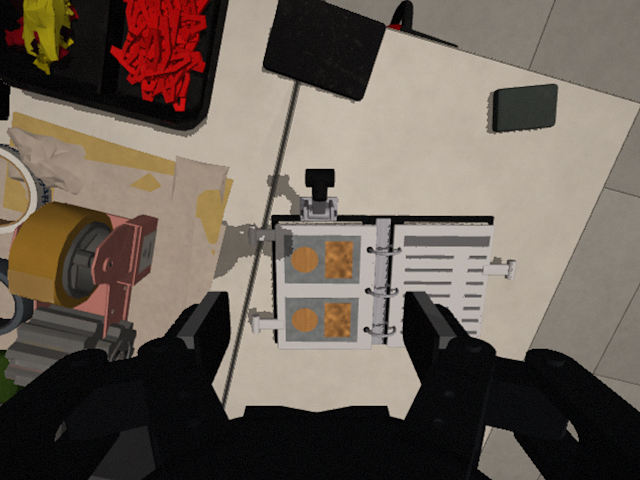

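The leaf lies flat with its pictures up. The under leaf is still on the right, its tab at (510,269). The keeper grip bar is at about (320,174), which matches the model at an angle of about 2.02 rad. I'll move over it, then check with the network, since my picture views are used up.

To row units: 0.0013 m is 0.0208, 0.035 m is 0.56, 0.008 rad is 0.032.

```bash
python3 -m jog '[{"dx": 0.3216,"dy": 0.0208,"yaw": 0.032},{"dx": 0.3216,"dz": 0.32},{"dz": 0.56},{"dz": 0.56},{}]' 0.45; python3 -m jog '[{}]' >/dev/null
python3 - <<'E'
from h import *
np.set_printoptions(precision=4,suppress=True)
s=bot.read_state();M=R.from_rotvec(s["tcp_rot"]).as_matrix();print(np.degrees(np.arctan2(M[1,0],M[0,0])))
t=np.array(s["tool_pos"]);print(t)
shot("wrist","w8");shot("side","side8")
o=np.array([.5373,-.2208]);a=np.radians(14.15);B=lambda p:(lambda d:np.array([d[0]*np.cos(a)+d[1]*np.sin(a),-d[0]*np.sin(a)+d[1]*np.cos(a),p[2]]))(p[:2]-o)
print("tcp",B(t),proj("wrist",np.array([t[0],t[1],.132])))
for c in("wrist","side"):
    for k in bot.spot_point(c,"keeper_grip")[:2]: print(c,k["pixel"],round(k["conf"],2),B(atz(c,k["pixel"],.132)))
    for k in bot.search_frame(c,"keeper_grip")[:2]: print(c,k)
E
```

```text
time: 16.85
tool_pos: [0.6435, -0.1236, 0.1573]
tcp_rot: [-3.115, -0.383, 0.012]
wrist_force: [0.0, 0.6, 0.3]
width: 0.451
grip_force: 0.0
14.02394315040257
[ 0.6471 -0.1245  0.1626]
tcp [0.13   0.0666 0.1626] [317.248  277.2736]
wrist [276.0, 318.8] 0.8 [0.1306 0.0658 0.132 ]
wrist {'box': [300.3, 264.5, 338.7, 314.9], 'conf': 0.57}
side [165.9, 299.3] 0.64 [0.1245 0.0763 0.132 ]
side [169.8, 344.3] 0.55 [0.0091 0.0876 0.132 ]
side {'box': [299.1, 162.5, 314.9, 196.6], 'conf': 0.48}
```

The grip is seen at (row 276, col 319), against the predicted finger centre of (277,317). That is aligned, so I'll descend and pinch.

```bash
python3 -m jog '[{"dz": 0.24},{"dz": 0.24},{"dz": 0.2176},{},{}]'; python3 -m jog '[{},{},{},{}]' 0 40
python3 - <<'E'
from h import *
np.set_printoptions(precision=4,suppress=True)
s=bot.read_state();t=np.array(s["tool_pos"]);print(s["width"]*85,s["wrist_force"],s["q"])
shot("wrist","w9")
print("tcp",t,proj("wrist",np.array([t[0],t[1],.132])))
for k in bot.search_frame("wrist","keeper_grip")[:2]: print(k)
E
```

```text
time: 17.9
tool_pos: [0.6464, -0.1243, 0.1175]
tcp_rot: [-3.118, -0.383, 0.0]
wrist_force: [-0.4, 0.7, -0.0]
width: 0.454
grip_force: 0.0
time: 18.4
tool_pos: [0.6471, -0.1247, 0.1186]
tcp_rot: [3.117, 0.384, 0.003]
wrist_force: [1.3, -3.3, 2.7]
width: 0.222
grip_force: 39.5
18.843256145268523 [ 1.3066 -3.3122  2.6916] [-0.228   0.3199  1.7486 -0.0003  1.071   1.0981]
tcp [ 0.6471 -0.1247  0.1186] [318.7667 318.4234]
{'box': [293.2, 306.2, 339.6, 368.8], 'conf': 0.95}
```

```bash
python3 -c "
import numpy as np
a=np.linspace(2.026,0,21);x=86-100*np.cos(a);z=42+100*np.sin(a)
for i in range(20):print(round(x[i+1]-x[i],1),round(-(z[i+1]-z[i]),1),end=' | ')"
```

```text
-9.3 -4.0 | -9.7 -3.0 | -9.9 -2.0 | -10.1 -1.0 | -10.1 0.0 | -10.1 1.0 | -9.9 2.0 | -9.7 3.0 | -9.3 4.0 | -8.9 4.9 | -8.3 5.8 | -7.7 6.6 | -7.0 7.3 | -6.2 8.0 | -5.4 8.6 | -4.5 9.1 | -3.5 9.5 | -2.5 9.8 | -1.5 10.0 | -0.5 10.1 |
```

To row units: -0.0101 m is -0.1616, -0.0099 m is -0.1584.

```bash
python3 -m jog '[{"dx": -0.1488,"dz": -0.064},{"dx": -0.1552,"dz": -0.048},{"dx": -0.1584,"dz": -0.032},{"dx": -0.1616,"dz": -0.016},{"dx": -0.1616}]'; python3 -m jog '[{"dx": -0.1616,"dz": 0.016},{"dx": -0.1584,"dz": 0.032},{"dx": -0.1552,"dz": 0.048},{"dx": -0.1488,"dz": 0.064},{"dx": -0.1424,"dz": 0.0784}]'
python3 - <<'E'
from h import *
s=bot.read_state();t=np.array(s["tool_pos"]);print(t,s["width"]*85,s["wrist_force"])
shot("wrist","w10"); print(bot.search_frame("wrist","keeper_grip")[:1], bot.spot_point("wrist","keeper_grip")[:1])
E
```

```text
time: 19.12
tool_pos: [0.5984, -0.137, 0.128]
tcp_rot: [3.117, 0.383, 0.002]
wrist_force: [3.1, -4.7, -2.8]
width: 0.22
grip_force: 39.1
time: 19.75
tool_pos: [0.5521, -0.1488, 0.1138]
tcp_rot: [3.116, 0.383, 0.003]
wrist_force: [1.5, -4.5, 4.0]
width: 0.222
grip_force: 40.5
[ 0.55214128 -0.14880627  0.11380799] 18.85618896190766 [ 1.50075831 -4.52332555  4.0027453 ]
[{'box': [292.2, 147.3, 342.8, 343.2], 'conf': 0.58}] [{'pixel': [309.9, 320.3], 'conf': 0.55}]
```

The grip is still held, at the same width and with small forces. I'll lower it the rest of the way.

To row units: 0.0086 m is 0.1376, -0.0083 m is -0.1328.

```bash
python3 -m jog '[{"dx": -0.1328,"dz": 0.0928},{"dx": -0.1232,"dz": 0.1056},{"dx": -0.112,"dz": 0.1168},{"dx": -0.0992,"dz": 0.128},{"dx": -0.0864,"dz": 0.1376}]'; python3 -m jog '[{"dx": -0.072,"dz": 0.1456},{"dx": -0.056,"dz": 0.152},{"dx": -0.04,"dz": 0.1568},{"dx": -0.016,"dz": 0.08},{}]';python3 -m jog '[{"dx": -0.008,"dz": 0.08},{"dx": -0.0064,"dz": 0.08},{"dx": -0.0016,"dz": 0.048},{},{}]'
```

```text
time: 20.52
tool_pos: [0.5173, -0.1576, 0.0769]
tcp_rot: [3.116, 0.384, -0.002]
wrist_force: [-1.0, -8.1, 4.1]
width: 0.225
grip_force: 42.7
time: 21.15
tool_pos: [0.5055, -0.1606, 0.0426]
tcp_rot: [3.116, 0.384, -0.005]
wrist_force: [-3.1, -10.1, 3.8]
width: 0.221
grip_force: 44.2
time: 21.78
tool_pos: [0.5043, -0.1609, 0.0298]
tcp_rot: [3.116, 0.385, -0.006]
wrist_force: [-3.2, -10.5, 1.5]
width: 0.223
grip_force: 44.6
```

To row units: 0.001 m is 0.016, 0.0005 m is 0.008.

```bash
python3 -m jog '[{"dz": 0.016},{"dz": 0.008},{},{}]'
python3 - <<'E'
from h import *
o=np.array([.5373,-.2208]);a=np.radians(14.15)
print(bot.read_state()["wrist_force"])
for c in("side","top"):
    shot(c,c+"11")
    g=np.array([o[0]-.014*np.cos(a)-.068*np.sin(a),o[1]-.014*np.sin(a)+.068*np.cos(a),.042]);print(c,proj(c,g))
    for k in bot.spot_point(c,"keeper_grip")[:2]: print(k)
E
```

```text
time: 22.28
tool_pos: [0.5042, -0.1609, 0.0283]
tcp_rot: [3.116, 0.385, -0.006]
wrist_force: [-3.1, -11.4, 2.7]
width: 0.22
grip_force: 44.6
[ -3.09787201 -11.41528472   2.67550335]
side [352.34627273 197.83097646]
{'pixel': [195.3, 354.8], 'conf': 0.71}
{'pixel': [197.9, 346.0], 'conf': 0.59}
top [401.32423552 254.23223785]
{'pixel': [283.8, 278.4], 'conf': 0.6}
{'pixel': [267.6, 379.6], 'conf': 0.27}
```

The keeper is down to within about a millimetre. I'll release it, rise straight up, and check from above.

The rows are not in the units I measure in: shifts go in shares of 62.5 mm and turns go in units of 0.25 rad. I convert before sending: -0.05 m is -0.8, -0.04 m is -0.64.

```bash
python3 -m jog '[{},{},{}]' 0.45; python3 -m jog '[{"dz": -0.32},{"dz": -0.64},{"dz": -0.8},{"dz": -0.8},{"dz": -0.8}]'; python3 -m jog '[{"dx": -0.48,"dz": -0.32},{},{}]'
python3 - <<'E'
from h import *
np.set_printoptions(precision=4,suppress=True)
o=np.array([.5373,-.2208]);a=np.radians(14.15);B=lambda p:(lambda d:np.array([d[0]*np.cos(a)+d[1]*np.sin(a),-d[0]*np.sin(a)+d[1]*np.cos(a),p[2]]))(p[:2]-o)
for c in("wrist","side"):
  shot(c,c+"12")
  for t,z in dict(keeper_grip=.042,keeper_hinge=.042,top_tab=.024,under_tab=.0185).items():
    for k in bot.spot_point(c,t)[:2]: print(c,t,k["pixel"],round(k["conf"],2),B(atz(c,k["pixel"],z)))
  for k in bot.search_frame(c,"keeper")[:1]: print(k)
E
```

```text
time: 22.85
tool_pos: [0.5056, -0.1584, 0.028]
tcp_rot: [-3.117, -0.384, 0.002]
wrist_force: [0.5, 0.4, 0.5]
width: 0.45
grip_force: 0.0
time: 23.48
tool_pos: [0.506, -0.1585, 0.2399]
tcp_rot: [-3.117, -0.384, 0.001]
wrist_force: [1.5, -0.3, -0.5]
width: 0.45
grip_force: 0.0
time: 23.85
tool_pos: [0.4772, -0.166, 0.2577]
tcp_rot: [-3.117, -0.383, 0.001]
wrist_force: [-0.1, 0.5, -0.1]
width: 0.455
grip_force: 0.0
wrist keeper_grip [174.5, 321.1] 0.68 [-0.0133  0.0646  0.042 ]
wrist keeper_grip [155.2, 383.2] 0.54 [0.0043 0.0071 0.042 ]
wrist keeper_hinge [60.9, 318.9] 0.8 [0.0845 0.0666 0.042 ]
wrist top_tab [200.9, 254.0] 0.95 [-0.0411  0.1317  0.024 ]
wrist under_tab [135.4, 528.2] 0.91 [ 0.0218 -0.1377  0.0185]
{'box': [309.4, 51.7, 332.3, 184.1], 'conf': 0.94}
side keeper_grip [199.4, 354.3] 0.47 [-0.0194  0.076   0.042 ]
side keeper_hinge [195.7, 312.8] 0.93 [0.0904 0.0664 0.042 ]
side keeper_hinge [175.4, 284.0] 0.62 [ 0.1814 -0.0445  0.042 ]
side top_tab [216.1, 361.0] 0.92 [-0.0388  0.1299  0.024 ]
side under_tab [171.4, 343.1] 0.82 [ 0.0188 -0.1337  0.0185]
side under_tab [216.4, 361.6] 0.68 [-0.0404  0.1219  0.0185]
{'box': [325.4, 194.5, 358.0, 204.2], 'conf': 0.66}
```

The measured keeper grip is at binder (-13, 65) mm, where shut is (-14, 68). The top tab is at (-41, 132) and the under tab at (22, -138), both where they should be, and the robot touches nothing. Handing in.

```bash
python3 -c "
from workcell import bot
print(bot.finish_job())"
```

```text
the job is handed in; nothing more can be done
None
```

I turned the top leaf over onto the left-hand pile, lowered the keeper slowly onto it, and handed the job in at about 24 s; final measurements matched the expected positions, but the hand-in returned no verdict.

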